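Set the T-square on the pencil line

ROBOT

A 7-joint arm with a two-finger parallel gripper is mounted at the origin on the work surface. World frame = base frame: x ahead of the robot, y to its left, z up, the work surface at z = 0. Lengths are in mm, angles in rad, forces in N, time in s.
With the tool pointing down it reaches from about 400 to 875 mm from the base axis. Payload 4.4 kg.
Tool frame: the origin (TCP) lies at the very end of the fingers, on their centre line; the grasp point (between the pads) lies 19 mm behind it; z points along the fingers, y is the line along which they close (so a half turn about z gives the same grasp; the last joint's range is limited). The gripper opens to 85 mm and grips with 20 to 120 N. Pads are 22 mm wide; open, the fingers measure 114 mm over their backs; the gripper's body (76 mm by 85 mm) begins 54 mm behind the grasp point. The pads swing forward as they close: fully open they stand 13 mm farther back than shut.
Start: joints at [1.185, 0.628, 0.038, 1.517, -0.027, 0.996, -0.02], TCP at [204.373, -617.049, 231.313] pointing down, gripper open.
Joint ranges: [-3.06, 3.06], [-0.37, 2.12], [-1.25, 1.32], [0.18, 2.47], [-1.1, 4.24], [0.23, 1.98], [-2.94, 2.94]. Speed limits (rad/s): [2.57, 2.57, 3.14, 3.14, 3.14, 3.14, 3.14].

INTERFACE

Orientations are given as [roll, pitch, yaw] about the fixed x, y, z axes, in that order (R = Rz(yaw) Ry(pitch) Rx(roll)).
In Python, from cell import ctrl gives the robot as it stands.
- The arm moves only by the tool step_arm, never from a script. Its argument "series" is a list that holds one entry, the list of rows, each a list of 7 numbers: the turn, a rotation vector about the tool's x, y, z as a fraction of full scale, then the shift along the tool's x, y, z as a fraction of full scale, then the closure, from 0 (fully open) to 1 (shut). In form: [[[ax, ay, az, tx, ty, tz, gripper], ...]]. A call has 1 to 12 rows; each row shifts and turns the commanded pose from where the row before left it, along the tool's axes as they then stand; what a row does not reach is not made up. Full scale, the value 1, is 150 mm for a shift and 45 degrees for a turn. A row lasts 1/10 s, in which the tool goes at most 50 mm and 8.59 degrees, less where a joint would pass 70% of its speed; a pose out of reach is approached as far as the arm can. A call with a number of a shift or a turn outside -1 to 1 is refused whole. A call with a gripper value outside its range is refused whole. The fingers move at their own pace and stop on an object; the grip force is fixed at half the most. Time passes only in rows, so rows that do not move let the fingers close. It gives the time, the measured TCP pose, the force, the opening and the grip force at its end, in the units of the state.
- ctrl.read_state(): the state, without advancing time (a new reading comes with each control period).
- ctrl.get_image(name): name is "scene" or "side" or "wrist"; returns a dict with "img" (480x640x3 uint8, red, green, blue), "fx", "fy", "cx", "cy" (pixels), "R" (3x3) and "t" (3): a world point X has camera coordinates R X + t. Camera axes: x right, y down, z forward; pixel columns grow to the right and rows downward; lengths in mm; the calibration is good to about 2 mm. A picture is of the moment at which its call begins. There is no depth.
- ctrl.finish_job(): hands the job in; it is judged then, once.
Trained networks look in a picture, given as the dict that the camera call returned (one of the last four; its "shot" number tells which), for a name from the list of things; names that differ only in an ending like _2 or _b are one class to them, and where a whole thing is asked for, a point or a joint stands for the part that bears it (a point fixed in the world has none). Each returns a list of dicts, best first, with "score" (0 to 1); they miss things now and then, are a little off and sometimes report something else, mostly with a low value. They report only what shows in the picture. A call takes as long as a camera call. They do not tell look-alikes from the thing itself.
- ctrl.recognise(picture, thing): "centre" ([column, row] in pixels, amid what is visible of it).
The state is a dict: "clock": time; "qpos": joint angles; "qd": joint speeds; "tau": joint torques, N m; "eef_pos": TCP position; "tool_rot": TCP orientation; "force": force on the tool from outside, world axes, zero at the start; "torque": the same for the moment, N m; "width": finger opening in mm; "gripper_force": force on a finger pad.
Only numpy, scipy, OpenCV 4.12 (cv2) and the standard library are available. Lean on these libraries where they do the work, as an engineer would, in place of code of your own. Each camera call takes 0.05 s, during which the arm holds its last target. There are 200 camera calls.

TASK

Pick up the T-square by its red grip and lay it on the clamped pine board for marking out: its head down on the bench and flush against the board's near edge, its blade lying across the board with one long edge of the blade (either one) on the pencil line. Leave the drill and the steel tumbler where they stand, and let go.

Things in the scene. Friction and masses are not known exactly. Their poses are not given: they have to be found in the camera images.
- tsquare_grip (a point): Loose T-square, 0.4 kg. Dark wood head 36 (x) x 160 (y) x 23 high. Aluminium blade 40 wide, 4 thick, on top of the head, reaching 140 past its front face (+x). Red upright grip fin on mid-head, 36 (x) x 16 thick (y), 27 to 72 above the bench. Point: in the fin, 50 above the head's foot, 18 behind its front face, 20 from either blade edge (y). x along blade to tip, y along head, z up. Sizes in mm.
- line (a point): Dark pencil line, 4 mm wide, across a pale pine board, 150 (along line) x 250 x 20 mm high, clamped fast to the bench; two low clamps (to 42 mm) at its far corners. Point: where the line meets the near, robot-side edge, on the top face, 20 mm over the bench. x along the line to the far side, square to the edge; y along the edge, left; z up. The line is within 40 mm of the board's middle.
- drill: yellow and black cordless drill standing on its battery, 215 mm long, 75 mm wide, 206 mm tall, a bystander; origin under the middle of its battery, z up.
- tumbler: steel drinking tumbler with lid, 76 mm across, 170 mm tall, a bystander; origin under its middle, z up.
Things that resemble listed ones, but are neither listed nor needed, are in the scene too. Several things look just like the part that bears tsquare_grip: the one meant starts nearest to the robot's base.

How it is judged:
By the outcome, as a careful person would: the job done as asked, in the order asked, and still so for the second after the job is handed in, with the robot touching nothing.
It also fails if it takes over 38 s, if anything falls off the work surface, if the arm or the gripper's body presses on something with over 40 N, if the wrist force passes 120 N, or if a joint passes its speed limit or range.

## Working session

There is one attempt and no reset: what is moved stays moved. The work goes in short steps, Python scripts to look and compute and a tool call to move; the robot and the scene stay as the last step left them, time stands still between calls to the robot, and variables do not carry over. Pictures are saved under pics/ and viewed, at most 10 in all, crops included, and the job is handed in when it is done.

Besides the shell and the picture viewer there is one more tool, called after "Request:" as name([rows], argument=value, ...), one row to a line, values as JSON. step_arm: Moves the arm, as the interface text tells. Shift numbers are shares of 150 mm and turn numbers shares of 45 degrees, none past 1 either way. Its arguments: {"type":"object","properties":{"series":{"type":"array","items":{"type":"array","items":{"type":"array","items":{"type":"number","minimum":-1,"maximum":1}}}}},"required":["series"]}

```bash
mkdir -p pics; ls; cat > h.py <<'E'
import numpy as np, cv2
from cell import ctrl
def save(p,name): cv2.imwrite('pics/'+name,p['img'][:,:,::-1])
def onplane(p,uv,z):
    R=np.array(p['R']);t=np.array(p['t']);C=-R.T@t
    d=R.T@np.array([(uv[0]-p['cx'])/p['fx'],(uv[1]-p['cy'])/p['fy'],1.])
    return C+d*(z-C[2])/d[2]
def proj(p,X):
    c=np.array(p['R'])@np.array(X,float)+np.array(p['t']); return np.array([p['fx']*c[0]/c[2]+p['cx'],p['fy']*c[1]/c[2]+p['cy']])
def tri(ps,uvs):
    A=[];b=[]
    for p,uv in zip(ps,uvs):
        R=np.array(p['R']);t=np.array(p['t'])
        for k,(f,c) in enumerate(((p['fx'],p['cx']),(p['fy'],p['cy']))):
            m=(uv[k]-c)/f; A.append(R[k]-m*R[2]); b.append(m*t[2]-t[k])
    return np.linalg.lstsq(np.array(A),np.array(b),rcond=None)[0]
E
python3 - <<'E'
from h import *
s=ctrl.read_state(); print(s['clock'],s['eef_pos'],s['tool_rot'],s['width'])
for n in ('scene','side'):
    p=ctrl.get_image(n); save(p,n+'0.png'); print(n,-np.array(p['R']).T@p['t'])
    for th,z in(('tsquare_grip',50),('line',20),('drill',90),('tumbler',85)):
        for r in ctrl.recognise(p,th): print(n,th,np.round(r['centre']),round(r['score'],2),np.round(onplane(p,r['centre'],z)))
E
```

```text
pics
0.0 [ 204.17095683 -616.42491616  230.38279639] [-3.13966019e+00  3.31042625e-05  3.19795684e-01] 85.58643339575904
scene [1125.01793329  688.21513418 1265.56517151]
scene tsquare_grip [525. 343.] 0.87 [405. 642.  50.]
scene tsquare_grip [328. 276.] 0.86 [613. 189.  50.]
scene tsquare_grip [425. 337.] 0.68 [564. 468.  50.]
scene drill [182. 122.] 0.69 [ 578. -479.   90.]
scene tumbler [427. 337.] 0.71 [576. 478.  85.]
side [-28.41157278 792.66462613 749.11340324]
side tsquare_grip [175. 438.] 0.94 [373. 649.  50.]
side tsquare_grip [278. 252.] 0.8 [557. 193.  50.]
side line [386. 201.] 0.56 [ 489. -214.   20.]
side drill [408. 129.] 0.75 [ 622. -576.   90.]
side tumbler [176. 296.] 0.93 [602. 464.  85.]
```

View pics/scene0.png

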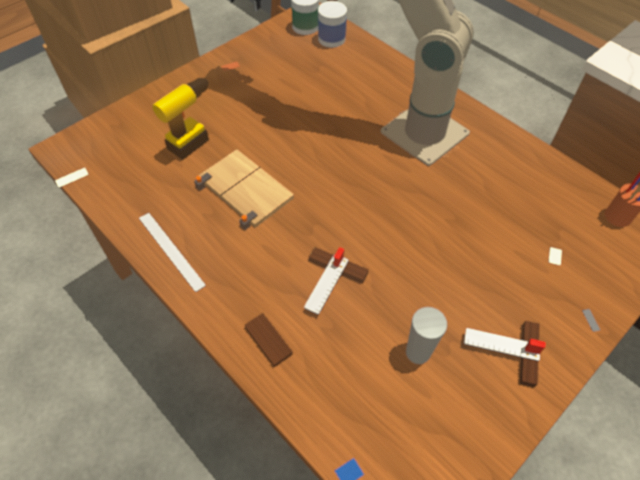

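View pics/side0.png

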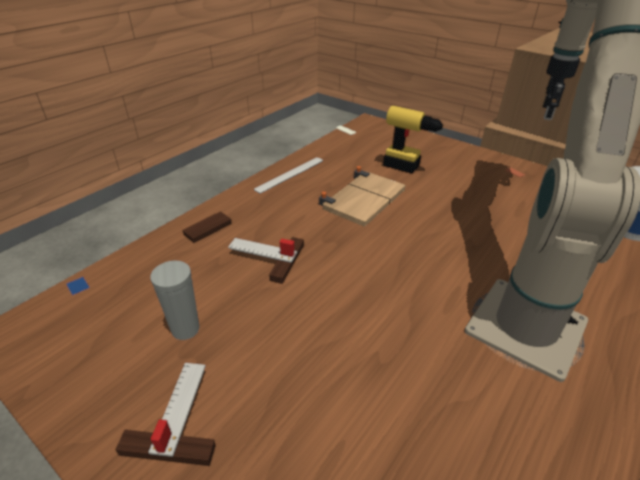

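The scene shows two T-squares: red grips at scene (340,256) / side (288,247), and at scene (536,346) / side (161,436). The first is nearest to the base (about 0.58 m against 0.75 m), so I choose it. The plain brown block at (268,340) and the white rule at (172,250) are look-alikes. The line meets the board's near edge at scene (260,169) / side (388,195).

```bash
python3 - <<'E'
from h import *
ps=[ctrl.get_image('scene'),ctrl.get_image('side')]
red=[]
for p,(u,v) in zip(ps,((340,256),(288,247))):
    im=p['img'].astype(int); m=(im[:,:,0]>140)&(im[:,:,1]<70)&(im[:,:,2]<70)
    ys,xs=np.nonzero(m); k=(abs(xs-u)<25)&(abs(ys-v)<25); c=(xs[k].mean(),ys[k].mean()); red.append(c); print(c,k.sum())
print('grip',tri(ps,red))
print('line0',tri(ps,[(260,169),(388,195)]))
for p,pts in zip(ps,([(238,152),(293,193),(253,224),(260,169),(221,191)],[(405,184),(364,221),(388,195),(352,178)])):
    print([np.round(onplane(p,q,20)[:2]).tolist() for q in pts])
print('blade', [np.round(onplane(ps[0],q,27)[:2]).tolist() for q in ((307,309),(321,313),(333,260),(347,264))],[np.round(onplane(ps[1],q,27)[:2]).tolist() for q in ((236,239),(230,250))])
print('head',[np.round(onplane(ps[0],q,23)[:2]).tolist() for q in ((314,249),(367,269),(362,280),(309,260))])
p=ps[0]; cv2.imwrite('pics/c1.png',cv2.resize(p['img'][130:330,180:390,::-1],(800,760))[:600] if 0 else np.vstack([cv2.resize(p['img'][140:235,190:350,::-1],None,fx=3,fy=3,interpolation=2),cv2.resize(p['img'][235:325,255:415,::-1],None,fx=3,fy=3,interpolation=2)]))
E
```

```text
(np.float64(339.0125), np.float64(254.625)) 80
(np.float64(286.27777777777777), np.float64(241.3148148148148)) 54
grip [556.02024509 166.88397823  66.69148663]
line0 [ 494.39986759 -227.14075438   29.18183876]
[[499.0, -326.0], [484.0, -92.0], [638.0, -86.0], [494.0, -227.0], [630.0, -240.0]]
[[493.0, -341.0], [484.0, -88.0], [502.0, -250.0], [648.0, -266.0]]
blade [[710.0, 212.0], [692.0, 244.0], [562.0, 154.0], [544.0, 188.0]] [[702.0, 203.0], [680.0, 245.0]]
head [[573.0, 92.0], [515.0, 233.0], [548.0, 247.0], [606.0, 108.0]]
```

View pics/c1.png

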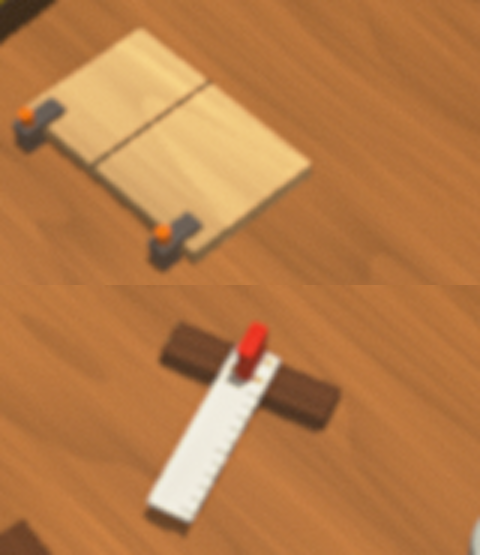

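The crop confirms the intact T-square (red fin, blade and dark head) and shows the line on the board. I'm going above the board first for a close look on the way.

Request:
step_arm([
  [[0,0,0,0.11,-0.1,-0.02,0],[0,0,0,0.22,-0.206,-0.047,0],[0,0,0,0.22,-0.206,-0.047,0],[0,0,0,0.22,-0.206,-0.047,0],[0,0,0,0.22,-0.206,-0.047,0],[0,0,0,0.22,-0.206,-0.047,0],[0,0,0,0.22,-0.206,-0.047,0],[0,0,0,0.22,-0.206,-0.047,0],[0,0,0,0.22,-0.206,-0.047,0],[0,0,0,0.22,-0.206,-0.047,0],[0,0,0,0.11,-0.1,-0.02,0],[0,0,0,0,0,0,0]],
])

```text
clock: 1.8
eef_pos: [423.2, -217.2, 301.6]
tool_rot: [-3.142, -0.003, 0.327]
force: [-0.4, -0.4, 0.0]
width: 85.3
gripper_force: 0.0
```

```bash
python3 - <<'E'
from h import *
p=ctrl.get_image('wrist'); save(p,'w1.png'); s=ctrl.read_state(); print(s['clock'],s['eef_pos'],s['tool_rot'],s['force'])
import pickle; pickle.dump(p,open('w1.pkl','wb'))
for r in ctrl.recognise(p,'line'): print(r,onplane(p,r['centre'],20))
E
```

```text
1.85 [ 421.62991797 -219.58432744  301.16876329] [ 3.14102562e+00 -8.31149556e-04  3.23556314e-01] [-0.30774546  0.23845935 -0.15493169]
{'centre': [382.4, 66.6], 'score': 0.74} [ 586.96816631 -231.4936929    20.        ]
```

View pics/w1.png

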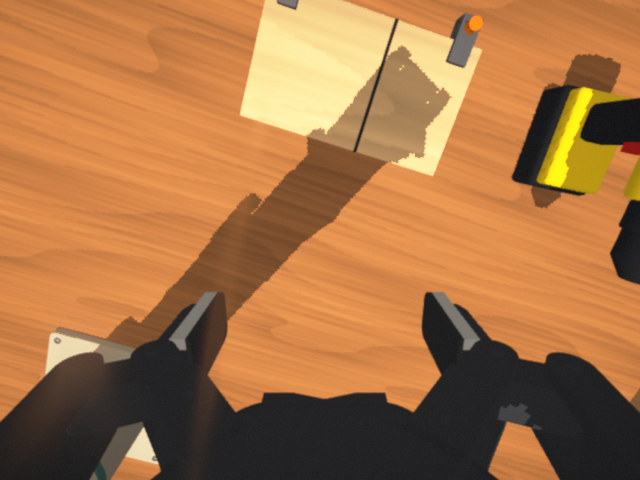

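The wrist view shows the line from (397,19) to (355,151), the board's near edge from (241,115) to (433,175), and a clamp at (466,40). The drill is at the right, clear of the board.

```bash
python3 - <<'E'
from h import *
import pickle; p=pickle.load(open('w1.pkl','rb')); print(p['fx'],-np.array(p['R']).T@p['t'])
im=cv2.cvtColor(p['img'],cv2.COLOR_RGB2GRAY).astype(float)
im=cv2.GaussianBlur(im,(3,3),0)
# refine line columns
L=[]
for v in range(25,147,3):
    u0=397-(v-19)*42/132; us=np.arange(int(u0)-7,int(u0)+8); w=im[v,us]; w=w-np.median(w); w=np.clip(-w,0,None); L.append(onplane(p,((us*w).sum()/w.sum(),v),20)[:2])
f=cv2.fitLine(np.array(L,np.float32),cv2.DIST_HUBER,0,.01,.01).ravel(); print('line',f,np.arctan(f[1]/f[0]))
for z in(20,0): print('edge',[np.round(onplane(p,q,z)[:2],1) for q in((241,115),(433,175),(355,151),(397,19))])
p2=ctrl.get_image('scene')
for th in (0,):
  for P in ((241,115),(433,175),(355,151)):
    X=onplane(p,P,20); print(X, proj(p2,X))
print('groundcentre',onplane(p,(320,240),50))
cv2.imwrite('pics/w1c.png',cv2.resize(p['img'][90:190,225:445,::-1],None,fx=3.5,fy=3.5,interpolation=cv2.INTER_NEAREST))
E
```

```text
332.92511727164555 [ 490.15529224 -193.45216961  444.32711721]
line [ 9.9951887e-01  3.1016022e-02  5.6537402e+02 -2.3091100e+02] 0.031020997
edge [array([483.4, -90.1]), array([ 492. , -337.5]), array([ 488. , -234.2]), array([ 637. , -229.2])]
edge [array([483.1, -85.2]), array([ 492.1, -344.2]), array([ 487.9, -236.1]), array([ 643.9, -230.9])]
[483.40583059 -90.09726513  20.        ] [293.4841665  193.29968678]
[ 492.03881129 -337.45184507   20.        ] [237.22255506 148.83322324]
[ 488.00849268 -234.2113936    20.        ] [260.02299203 166.6929859 ]
groundcentre [ 373.88603473 -227.23727173   50.        ]
```

View pics/w1c.png

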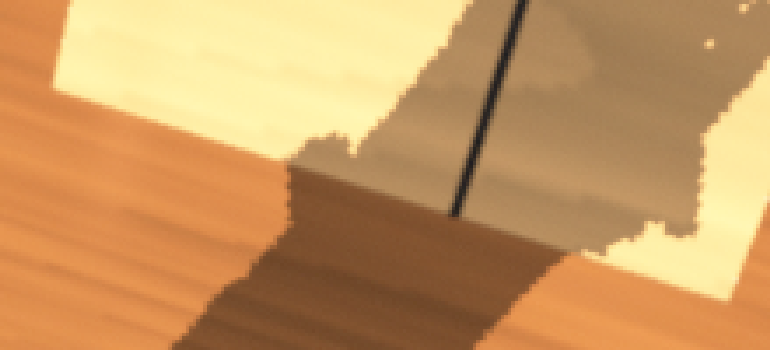

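Line: near end at about (488,-233.5), yaw 0.033. Next I'm going above the T-square.

Request:
step_arm([
  [[0,0,-0.008,0.127,-0.213,0.067,0],[0,0,-0.008,0.127,-0.213,0.067,0],[0,0,-0.008,0.127,-0.213,0.067,0],[0,0,-0.008,0.127,-0.213,0.067,0],[0,0,-0.008,0.127,-0.213,0.067,0],[0,0,-0.008,0.127,-0.213,0.067,0],[0,0,-0.008,0.127,-0.213,0.067,0],[0,0,-0.008,0.127,-0.213,0.067,0],[0,0,-0.008,0.127,-0.213,0.067,0],[0,0,-0.008,0.127,-0.213,0.067,0],[0,0,0,0,0,0,0],[0,0,0,0,0,0,0]],
])

```text
clock: 3.15
eef_pos: [491.0, 143.3, 199.6]
tool_rot: [3.141, 0.002, 0.382]
force: [0.8, -1.0, 0.4]
width: 85.4
gripper_force: 0.0
```

```bash
python3 - <<'E'
from h import *
p=ctrl.get_image('wrist'); save(p,'w2.png'); s=ctrl.read_state(); print(s['clock'],s['eef_pos'],s['tool_rot'],s['force'])
import pickle; pickle.dump(p,open('w2.pkl','wb'))
for r in ctrl.recognise(p,'tsquare_grip'): print(r,onplane(p,r['centre'],50))
E
```

```text
3.2 [491.05723857 142.2421174  199.92069682] [3.14035972e+00 1.28365647e-03 3.80094570e-01] [ 0.15491131 -0.74621938  0.32277057]
{'centre': [324.9, 123.1], 'score': 0.81} [567.43393659 174.41028512  50.        ]
```

View pics/w2.png

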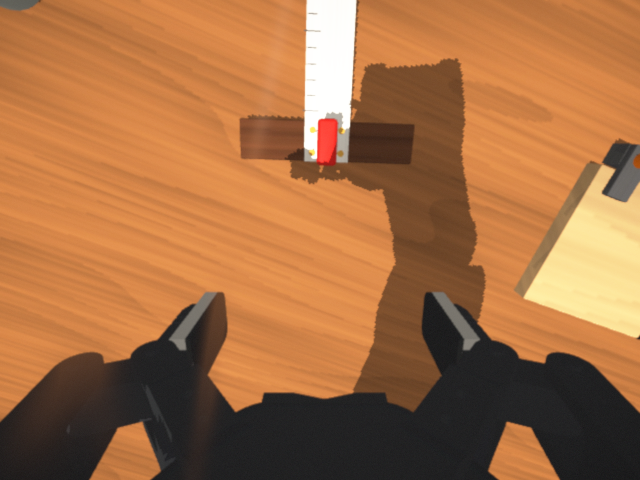

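The wrist view shows the red fin at (319–337, 119–164) on the head at (240–414, 116–163), with the blade going up. It is slightly rotated against the tool.

```bash
python3 - <<'E'
from h import *
import pickle; p=pickle.load(open('w2.pkl','rb'))
im=p['img'].astype(int); m=((im[:,:,0]>120)&(im[:,:,1]<70)&(im[:,:,2]<70)); m[:,:250]=0;m[:,400:]=0
ys,xs=np.nonzero(m); print(xs.min(),xs.max(),ys.min(),ys.max())
for (u,v) in((320,164),(336,164),(319,121),(337,121)): print('fin top',onplane(p,(u,v),72)[:2])
w=(im.min(2)>170)
# blade edges at rows 5..105
E=[[],[]]
for v in range(5,105,4):
    x=np.nonzero(w[v,290:370])[0]+290
    E[0].append(onplane(p,(x.min()-.5,v),27)[:2]);E[1].append(onplane(p,(x.max()+.5,v),27)[:2])
F=[cv2.fitLine(np.array(e,np.float32),cv2.DIST_HUBER,0,.01,.01).ravel() for e in E]
for f in F: print('blade edge',f,np.arctan(f[1]/f[0]))
n=lambda f:np.array([-f[1],f[0]])
print('width',n(F[0])@(F[0][2:]-F[1][2:]))
for q in((240,116),(240,158),(414,124),(413,164),(350,122)): print('head',onplane(p,q,23)[:2])
q=ctrl.get_image('side'); im=q['img'].astype(int); m=(im[:,:,0]>140)&(im[:,:,1]<70)&(im[:,:,2]<70); ys,xs=np.nonzero(m);k=(abs(xs-288)<25)&(abs(ys-247)<25)
print('tri',tri([p,q],[(327.5,142),(xs[k].mean(),ys[k].mean())]),xs[k].min(),xs[k].max(),ys[k].min(),ys[k].max())
print('cam',-np.array(p['R']).T@p['t'])
E
```

```text
316 336 119 166
fin top [536.59868533 166.26436563]
fin top [541.33996079 154.4548471 ]
fin top [566.38598127 178.92879707]
fin top [571.53409053 166.10642579]
blade edge [9.4156510e-01 3.3683109e-01 6.1388177e+02 2.1105945e+02] 0.3435493
blade edge [9.4082505e-01 3.3889270e-01 6.2390704e+02 1.7151089e+02] 0.34573972
width 40.61436
head [545.45726437 248.15203936]
head [510.12332861 236.83922824]
head [597.84986457  99.26263386]
head [565.43776042  84.30151187]
head [577.75480888 153.93474008]
tri [554.5493684  167.15852054  70.06729671] 280 291 239 244
cam [557.10423567 171.0296736  342.08504665]
```

Request:
step_arm([
  [[0,0,0.022,0.227,0.004,0,0],[0,0,0.022,0.227,0.003,0.1,0],[0,0,0,0,0,0.25,0],[0,0,0,0,0,0.25,0],[0,0,0,0,0,0,0],[0,0,0,0,0,0,0]],
])

```text
clock: 3.9
eef_pos: [554.8, 167.0, 110.7]
tool_rot: [3.141, 0.001, 0.346]
force: [0.5, 0.8, 0.1]
width: 85.3
gripper_force: 0.0
```

```bash
python3 - <<'E'
from h import *
for i in range(2):
    p=ctrl.get_image('wrist'); s=ctrl.read_state(); print(s['eef_pos'],s['tool_rot'])
im=p['img'].astype(int); m=((im[:,:,0]>120)&(im[:,:,1]<70)&(im[:,:,2]<70)); m[:,:250]=0;m[:,400:]=0
ys,xs=np.nonzero(m); print(xs.min(),xs.max(),ys.min(),ys.max(),onplane(p,((xs.min()+xs.max())/2,(ys.min()+ys.max())/2),72))
# axis of the tool projected
P=np.array(s['eef_pos']);print(proj(p,[P[0],P[1],72]))
save(p,'w3.png')
E
```

```text
[555.76202791 167.62344349 111.8450442 ] [ 3.14120557e+00 -2.06789864e-03  3.46540849e-01]
[556.1936138  168.07057478 112.44767206] [ 3.1412944  -0.00360373  0.34691252]
313 338 222 292 [560.09958544 169.48906785  72.        ]
[325.50508506 263.6769046 ]
```

View pics/w3.png

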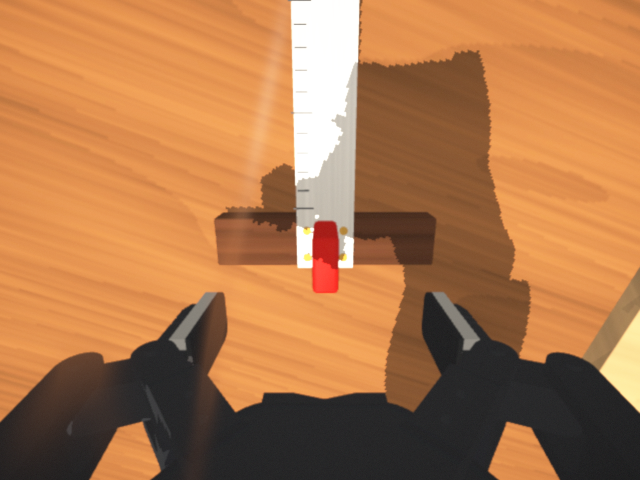

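The fin is at columns 313–338, centred on the tool axis (325.5). Descending and gripping.

Request:
step_arm([
  [[0,0,0,0,0,0.2,0],[0,0,0,0,0,0.15,0],[0,0,0,0,0,0.1,0],[0,0,0,0,0,0.06,0],[0,0,0,0,0,0,0],[0,0,0,0,0,0,1],[0,0,0,0,0,0,1],[0,0,0,0,0,0,1],[0,0,0,0,0,0,1],[0,0,0,0,0,0,1],[0,0,0,0,0,0,1]],
])

```text
clock: 5.1
eef_pos: [555.2, 168.0, 34.3]
tool_rot: [3.141, -0.001, 0.348]
force: [0.4, -2.2, 4.9]
width: 15.2
gripper_force: 59.7
```

Gripped: width 15.2 and force 60 N. Lift, then carry.

Request:
step_arm([
  [[0,0,0,0,0,-0.04,1],[0,0,0,0,0,-0.12,1],[0,0,0,0,0,-0.2,1],[0,0,0,0,0,-0.16,1],[0,0,0,0,0,-0.08,1],[0,0,0,-0.08,0.106,0,1],[0,0,0,-0.159,0.213,0,1],[0,0,0,-0.159,0.213,0,1],[0,0,0,-0.159,0.213,0,1],[0,0,0,-0.159,0.213,0,1],[0,0,0,-0.159,0.213,0,1]],
])

```text
clock: 6.2
eef_pos: [489.8, -42.8, 123.2]
tool_rot: [-3.141, 0.002, 0.349]
force: [0.9, -0.2, -5.0]
width: 15.5
gripper_force: 59.1
```

Request:
step_arm([
  [[0,0,0,-0.159,0.213,0,1],[0,0,0,-0.159,0.213,0,1],[0,0,0,-0.159,0.213,0,1],[0,0,0,-0.159,0.213,0,1],[0,0,0.06,-0.08,0.106,0,1],[0,0,0.09,0,0,0,1],[0,0,0.1,0,0,0,1],[0,0,0.1,0,0,0,1],[0,0,0.05,0,0,0,1],[0,0,0,0,0,0,1],[0,0,0,0,0,0,1]],
])

```text
clock: 7.3
eef_pos: [439.1, -213.0, 123.5]
tool_rot: [-3.141, 0.001, 0.035]
force: [1.2, 0.2, -4.0]
width: 15.2
gripper_force: 59.3
```

```bash
python3 - <<'E'
from h import *
import pickle
for i in range(2):
    p=ctrl.get_image('wrist'); s=ctrl.read_state(); print(s['clock'],s['eef_pos'],s['tool_rot'],s['width'],s['force'])
save(p,'w4.png'); pickle.dump((p,s['eef_pos'],s['tool_rot']),open('w4.pkl','wb'))
E
```

```text
7.35 [ 439.11850725 -213.06628447  123.61045729] [-3.14133686e+00  3.80974395e-04  3.52380919e-02] 15.507402635823292 [ 0.40049778 -0.66704137 -4.67118568]
7.4 [ 439.16331003 -213.11619831  123.67267075] [-3.14138410e+00  2.00083629e-04  3.49664719e-02] 15.37414608439581 [-0.39615027 -0.39856185 -4.47010136]
```

View pics/w4.png

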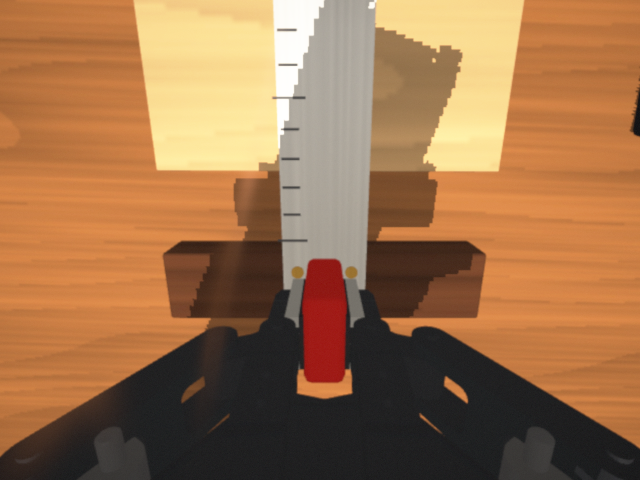

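The T-square hangs level in the fingers. Its blade edges are at about columns 282 and 367, the head front is at row 241, and the board's near edge is at row 171. The line is still hidden under the blade.

```bash
python3 - <<'E'
from h import *
import pickle; p,P,r=pickle.load(open('w4.pkl','rb')); P=np.array(P); off=P[2]-34.3
T=lambda X:np.round([(X[0]-P[0])*np.cos(r[2])+(X[1]-P[1])*np.sin(r[2]),-(X[0]-P[0])*np.sin(r[2])+(X[1]-P[1])*np.cos(r[2])],1)
print('board corners',[onplane(p,q,20)[:2].round(1) for q in((156,170.5),(499,171))])
zb=27+off
for q in((274,5),(282.5,240),(375.5,5),(367,240)): print('blade',T(onplane(p,q,zb)))
for q in((182,241),(469,241),(230,241),(420,241)): print('headfront top',T(onplane(p,q,23+off)))
e=np.array([483.4,-90.1]); 
E
```

```text
board corners [array([482.7, -88. ]), array([ 491.1, -337.9])]
blade [120.5  20.4]
blade [24.7 20.5]
blade [120.5 -19.1]
blade [ 24.8 -19.3]
headfront top [23.  69.7]
headfront top [ 23.  -69.2]
headfront top [23.  46.4]
headfront top [ 23.  -45.5]
```

```bash
python3 - <<'E'
from h import *
import pickle; p,P,r=pickle.load(open('w4.pkl','rb')); P=np.array(P); off=P[2]-34.3
T=lambda X:np.round([(X[0]-P[0])*np.cos(r[2])+(X[1]-P[1])*np.sin(r[2]),-(X[0]-P[0])*np.sin(r[2])+(X[1]-P[1])*np.cos(r[2])],1)
for q in((182,241),(469,241)): print('bottom front',T(onplane(p,q,off)))
for q in((165,254),(484,254),(170,317),(480,317)): print('top',T(onplane(p,q,23+off)))
print(off,-np.array(p['R']).T@p['t'])
E
```

```text
bottom front [15.8 80. ]
bottom front [ 15.8 -79.7]
top [16.3 78.8]
top [ 16.4 -77.4]
top [-18.4  80.9]
top [-18.3 -80.1]
89.37267074854235 [ 510.3306726  -209.88650222  266.1667527 ]
```

Request:
step_arm([
  [[0,0,0,0.04,0.005,0.05,1],[0,0,0,0.04,0.005,0.12,1],[0,0,0,0,0,0.15,1],[0,0,0,0,0,0.12,1],[0,0,0,0,0,0.08,1],[0,0,0,0,0,0.05,1],[0,0,0,0,0,0,1],[0,0,0,0,0,0,1]],
])

```text
clock: 8.2
eef_pos: [451.7, -214.5, 38.6]
tool_rot: [3.141, -0.001, 0.034]
force: [1.0, -0.5, -4.9]
width: 15.6
gripper_force: 59.1
```

```bash
python3 - <<'E'
from h import *
import pickle
S=[]
for i in range(3):
    p=ctrl.get_image('wrist'); s=ctrl.read_state(); S.append(np.r_[s['eef_pos'],s['tool_rot'][2]])
print(np.mean(S,0),s['force'],s['clock'])
pickle.dump((p,s['eef_pos'],s['tool_rot']),open('w5.pkl','wb'))
cv2.imwrite('pics/w5.png',cv2.resize(p['img'][0:260,180:500,::-1],None,fx=2.3,fy=2.3,interpolation=cv2.INTER_NEAREST))
E
```

```text
[ 4.51917611e+02 -2.14621951e+02  3.89548825e+01  3.38637936e-02] [-0.01624214 -0.29445877 -3.42278574] 8.35
```

View pics/w5.png

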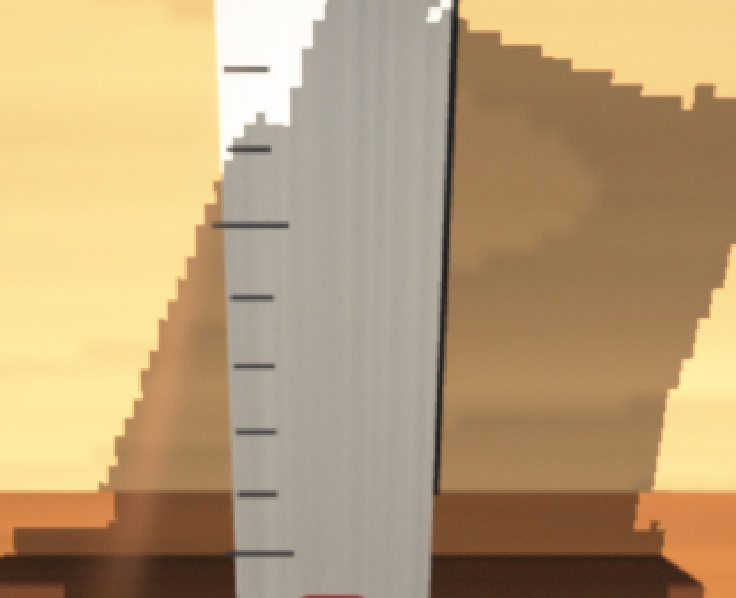

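The right edge of the line shows as a thin, uniform dark strip along the blade's right edge (crop x from about 434 to 439 at y 480). Blade and line are parallel. Quantify the offset.

```bash
python3 - <<'E'
from h import *
import pickle; p,P,r=pickle.load(open('w5.pkl','rb')); P=np.array(P); off=P[2]-34.3; print(off)
g=p['img'].min(2).astype(float)
c,s_=np.cos(.034),np.sin(.034)
T=lambda X:np.array([(X[0]-P[0])*c+(X[1]-P[1])*s_,-(X[0]-P[0])*s_+(X[1]-P[1])*c])
for v in (20,60,100,140,180,205):
    xs=np.arange(360,390); row=g[v,360:390]; k=row.argmin()
    # half crossings
    l=k
    while row[l]>0 and l>0 and row[l]<(row[k]+row[max(k-5,0)])/2: l-=1
    h=k
    while h<29 and row[h]<(row[k]+row[min(k+5,29)])/2: h+=1
    B=T(onplane(p,(360+l+.5,v),27+off)); R=T(onplane(p,(360+h-.5,v),20)); print(v,360+l,360+k,360+h,'blade',B.round(1),'lineR',R.round(1))
for v in (212,213,214,215): print(onplane(p,(450,v),20)[:2].round(1),T(onplane(p,(450,v),20)).round(1))
col=g[205:250,450]; print(col.astype(int))
E
```

```text
4.7126500093487
20 375 377 379 blade [115.5 -19.5] lineR [119.  -22.4]
60 373 375 377 blade [101.3 -19.3] lineR [103.7 -22.2]
100 372 374 375 blade [ 86.2 -19.5] lineR [ 87.4 -22. ]
140 370 372 374 blade [ 70.1 -19.3] lineR [ 70.  -22.3]
180 368 370 372 blade [ 52.9 -19.1] lineR [ 51.5 -22.1]
205 368 369 371 blade [ 41.5 -19.5] lineR [ 39.2 -22.1]
[ 489.7 -275. ] [ 35.7 -61.7]
[ 489.2 -275.1] [ 35.2 -61.7]
[ 488.7 -275.2] [ 34.7 -61.8]
[ 488.2 -275.2] [ 34.2 -61.8]
[89 89 90 89 88 88 89 86 70 52 44 44 43 45 44 42 43 44 45 43 45 43 43 44
 42 46 45 43 43 43 45 43 45 45 44 39 29 26 24 24 27 28 25 27 26]
```

Request:
step_arm([
  [[0,0,0,0.03,0.003,0.012,1],[0,0,0,0.04,0.002,0.01,1],[0,0,0,0.03,0,0.003,1],[0,0,0,0.013,0,0,1],[0,0,0,0,0,0,1],[0,0,0,0,0,0,1]],
])

```text
clock: 8.95
eef_pos: [468.0, -214.5, 34.4]
tool_rot: [-3.141, 0.0, 0.034]
force: [0.0, 0.6, -4.1]
width: 15.4
gripper_force: 59.2
```

Request:
step_arm([
  [[0,0,0,0.007,0,0,1],[0,0,0,0,0,0,1]],
])

```text
clock: 9.15
eef_pos: [469.4, -214.5, 34.5]
tool_rot: [3.142, -0.0, 0.034]
force: [-0.5, -0.2, -4.8]
width: 15.2
gripper_force: 59.2
```

```bash
python3 - <<'E'
from h import *
import pickle
S=[];F=[]
for i in range(3):
    p=ctrl.get_image('wrist'); s=ctrl.read_state(); S.append(np.r_[s['eef_pos'],s['tool_rot'][2]]); F.append(s['force'])
print(np.mean(S,0),np.mean(F,0),s['torque'])
pickle.dump((p,s['eef_pos'],s['tool_rot']),open('w6.pkl','wb'))
print(p['img'][200:262,450].tolist())
save(p,'w6.png')
E
```

```text
[ 4.69251949e+02 -2.14527709e+02  3.45453017e+01  3.38164470e-02] [ 0.13924228 -0.02591347 -4.8665636 ] [-0.02401029  0.03380038 -0.03696296]
[[179, 139, 94], [180, 139, 94], [179, 139, 93], [180, 139, 93], [181, 140, 95], [181, 140, 94], [179, 139, 94], [179, 139, 93], [176, 136, 93], [173, 135, 91], [172, 133, 90], [170, 132, 89], [169, 129, 88], [167, 129, 87], [166, 127, 86], [164, 126, 85], [162, 126, 85], [161, 126, 84], [160, 124, 84], [158, 122, 82], [160, 125, 84], [160, 124, 85], [161, 125, 85], [163, 126, 86], [162, 126, 85], [163, 125, 84], [165, 127, 86], [165, 127, 86], [165, 128, 87], [164, 127, 85], [165, 128, 87], [164, 127, 84], [167, 131, 88], [164, 128, 85], [165, 128, 87], [165, 128, 86], [167, 129, 87], [166, 128, 86], [168, 130, 87], [169, 130, 86], [170, 131, 88], [170, 131, 87], [170, 132, 89], [171, 133, 89], [170, 132, 89], [170, 132, 89], [170, 133, 89], [169, 131, 88], [160, 125, 83], [114, 86, 57], [74, 51, 34], [63, 40, 27], [60, 38, 25], [65, 40, 29], [66, 41, 28], [66, 41, 25], [67, 42, 27], [69, 43, 28], [70, 42, 28], [72, 45, 31], [68, 43, 28], [69, 42, 28]]
```

Request:
step_arm([
  [[0,0,0,0.006,0,0,1],[0,0,0,0,0,0,1]],
])

```text
clock: 9.5
eef_pos: [470.1, -214.5, 34.5]
tool_rot: [-3.142, 0.0, 0.034]
force: [-0.3, 0.1, -3.6]
width: 15.6
gripper_force: 59.3
```

Request:
step_arm([
  [[0,0,0,0.006,0,0,1],[0,0,0,0,0,0,1]],
])

```text
clock: 9.7
eef_pos: [470.2, -214.5, 34.4]
tool_rot: [-3.141, 0.002, 0.033]
force: [-2.6, -0.2, -3.5]
width: 15.3
gripper_force: 59.4
```

Contact with the board edge: fx is -2.6 N and x has stopped. Press a touch more and lower onto the bench.

Request:
step_arm([
  [[0,0,0,0.004,0,0.003,1],[0,0,0,0,0,0.004,1],[0,0,0,0,0,0,1]],
])

```text
clock: 10.0
eef_pos: [470.2, -214.4, 34.3]
tool_rot: [-3.141, 0.002, 0.033]
force: [-5.5, 0.5, 9.5]
width: 15.5
gripper_force: 61.4
```

```bash
python3 - <<'E'
from h import *
import pickle
F=[]
for i in range(3):
    p=ctrl.get_image('wrist'); s=ctrl.read_state(); F.append(s['force'])
print(s['eef_pos'],np.mean(F,0))
g=p['img'].min(2)
for v in (20,60,100,140,180,220,240): print(v,g[v,360:392].tolist())
E
```

```text
[ 470.22316081 -214.45211462   34.36665069] [-5.16532909  1.3451958   9.01525587]
20 [159, 159, 159, 160, 157, 156, 154, 154, 154, 155, 156, 157, 157, 158, 153, 123, 50, 25, 33, 57, 75, 78, 80, 78, 78, 80, 78, 79, 78, 77, 78, 77]
60 [161, 162, 162, 161, 158, 158, 156, 157, 158, 159, 160, 161, 158, 135, 82, 37, 32, 48, 71, 79, 80, 81, 80, 80, 81, 79, 80, 80, 79, 79, 80, 80]
100 [162, 161, 160, 157, 157, 157, 158, 158, 161, 162, 160, 154, 123, 50, 29, 38, 61, 82, 84, 85, 83, 83, 83, 83, 85, 85, 84, 83, 83, 83, 85, 82]
140 [160, 158, 156, 156, 155, 156, 158, 159, 160, 157, 128, 64, 27, 33, 62, 87, 89, 88, 88, 87, 88, 90, 89, 89, 88, 87, 89, 89, 90, 87, 88, 87]
180 [154, 152, 152, 152, 152, 155, 156, 155, 140, 98, 38, 25, 51, 75, 84, 84, 84, 84, 83, 86, 86, 85, 84, 84, 85, 84, 83, 85, 85, 85, 83, 85]
220 [151, 149, 148, 148, 151, 153, 149, 122, 57, 24, 44, 71, 88, 89, 89, 87, 88, 87, 85, 84, 85, 83, 82, 84, 81, 83, 82, 84, 86, 82, 85, 85]
240 [146, 145, 146, 147, 149, 148, 125, 74, 31, 33, 64, 86, 88, 88, 87, 86, 88, 87, 87, 87, 88, 88, 87, 86, 89, 88, 86, 88, 88, 88, 87, 88]
```

Seated on the bench and against the edge, with the blade edge about 2 mm inside the line's right side, i.e. on its centre. Release and retreat.

Request:
step_arm([
  [[0,0,0,-0.003,0,-0.003,1],[0,0,0,0,0,0,0.5],[0,0,0,0,0,0,0.3],[0,0,0,0,0,0,0.3],[0,0,0,0,0,0,0.3],[0,0,0,0,0,-0.05,0.3],[0,0,0,0,0,-0.1,0.3],[0,0,0,0,0,-0.2,0.3],[0,0,0,0,0,-0.3,0.3],[0,0,0,0,0,-0.3,0.3],[0,0,0,0,0,-0.1,0.3],[0,0,0,0,0,0,0.3]],
])

```text
clock: 11.35
eef_pos: [473.1, -215.2, 194.6]
tool_rot: [3.139, -0.006, 0.034]
force: [0.5, 0.5, -0.6]
width: 59.3
gripper_force: 0.0
```

```bash
python3 - <<'E'
from h import *
for i in range(2): p=ctrl.get_image('wrist'); s=ctrl.read_state()
print(s['eef_pos'],s['force'],s['clock'])
g=p['img'].min(2).astype(int)
cv2.imwrite('pics/w7.png',cv2.resize(p['img'][0:300,150:500,::-1],None,fx=2,fy=2,interpolation=cv2.INTER_NEAREST))
E
```

```text
[ 470.92617735 -214.35893928  191.41692746] [-0.13310125 -0.1150975  -0.7224444 ] 11.45
```

View pics/w7.png

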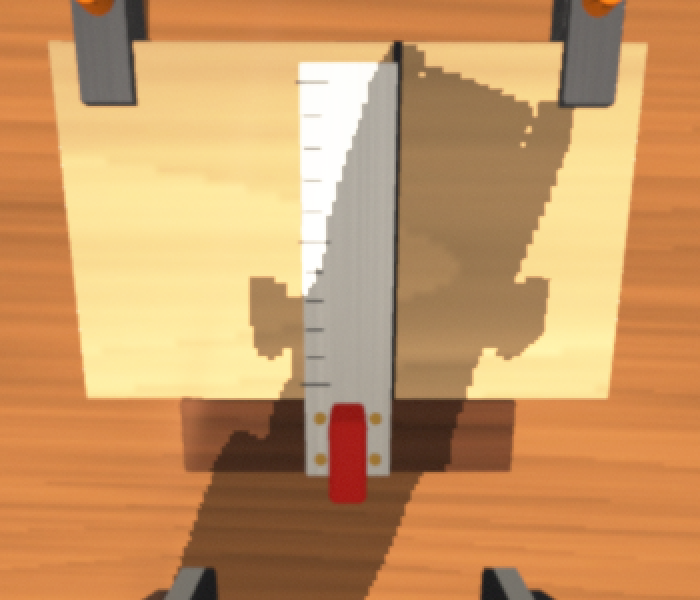

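The head is flush with the board's near edge (crop row 399), and the blade's right edge runs down the middle of the line (crop x ≈ 397). The robot is clear, so I'm handing in.

```bash
python3 -c "
from cell import ctrl
print(ctrl.finish_job())"
```

```text
the job is handed in; nothing more can be done
None
```

The T-square's head is down on the bench and flush against the board's near edge, with its right blade edge on the pencil line. I let go, the arm stayed clear of the drill and tumbler, and I handed the job in at about 11.5 s; no verdict came back.

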